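Gauge the tilted keyways and release the shallow bar

TASK

One of the two clamped steel bars has its keyway cut too shallow. Take the sprung depth gauge off its rest, push it squarely into a keyway until its base sits flat on the tilted face, hold it there for about a second and read the depth (check the other bar too if you like), then stand the gauge back upright on its rest and let go. After that turn the quarter-turn fastener of the shallow bar fully to unlocked and swing its gate wide open by the post, leaving it open; keep the other bar's fastener and gate closed and leave the other things where they are.

Things in the scene. Friction and masses are not known exactly. Their poses are not given: they have to be found in the camera images.
- gauge_grip (a point): the depth gauge's grip point: the middle of its dark upright housing (26 mm wide along the gauge's y, 18 mm along x, from 18 to 64 mm above the base's underside), 41 mm above the underside. z points up out of the gauge, opposite to the probe; y runs along its base. Loose, about 0.2 kg. A small round dial sits on the housing's -x face: no need to touch it. At the start it stands upright on gauge_rest
- gauge_base (a point): the middle of the underside of the gauge's flat steel base (20 x 60 mm, 60 along y, 10 mm thick); the probe (5 mm thick round pin) sticks 20 mm out of it along -z when free. Same axes as gauge_grip
- gauge: the whole depth gauge; origin and axes as gauge_base
- probe (a joint): the gauge's reading: how far the sprung probe is pushed in, 0 (sticks out 20 mm) to 0.020 m (flush). With the base flat on a bar the keyway's depth is 20 mm minus this: 6 mm pushed in means the full 14 mm depth, 13 mm pushed in means the shallow 7 mm. The spring takes 1.5 N to start and 4.5 N at full travel. The dial's needle and the button on top of the gauge move with it
- gauge_rest: fixed rest for the gauge: two upright rails (each 40 mm along x, 15 mm along y) with a 34 mm gap between them along y, on a plate 56 x 84 mm; origin under its middle on the bench, rail tops 34 mm up. The gauge stands with its base across both rails (gauge y along rest y), base underside at 34 mm, its probe hanging free in the gap
- fixture_1: first of two equal fixed aluminium fixtures (base plate 165 x 132 mm), origin on the bench; each carries a tilted bar, with an upright swing gate across the bar's lower, near end. A cabinet about 0.32 m high stands on the bench to the left of the fixtures (x above 0.5 m, y above 0.2 m): keep the arm in front of it
- fixture_2: the second fixture, like fixture_1
- bar_1: steel bar fixed on fixture_1, 80 x 56 x 26 mm, its upper face tilted 25 degrees towards the fixture's -x side. Origin in the middle of that face, at the keyway's mouth; z is the face's outward normal, x runs up the slope along the keyway, y across it. The keyway is 14 mm wide, as long as the bar and open at both ends. The two bars look alike from outside; which one is shallow is not told and must be found by gauging. One keyway is the full 14 mm deep, the other only 7 mm.
- gate_1 (a joint): gate of fixture_1: 0 closed, grows to 1.25 rad as its free end swings out towards the fixture's -x (clockwise seen from above); stays where it is left. The closed fastener's tongue physically blocks it
- gate_1_post (a point): grip point on the gate's upright round post, 12 mm thick, top end 13 mm above this point, 27 mm of post below this point free above the gate plate. The post stands 66 mm from the gate's vertical hinge, which lies at (x -0.055, y +0.046) m in the frame of fixture_1; with the gate closed the post lies on the hinge's -y side
- cam_1 (a joint): quarter-turn fastener of fixture_1: about 0 locked (wing along the fixture's y, tongue in front of the gate), grows counter-clockwise seen from above to 1.57 rad, fully unlocked (wing along x); stays where it is left
- cam_1_wing (a point): middle of that fastener's black wing handle, on its vertical turning axis: wing 34 mm long, 9 mm thick, 22 mm high (11 mm above and below this point). The point's y lies along the wing
- bar_2: steel bar fixed on fixture_2, 80 x 56 x 26 mm, its upper face tilted 25 degrees towards the fixture's -x side. Origin in the middle of that face, at the keyway's mouth; z is the face's outward normal, x runs up the slope along the keyway, y across it. The keyway is 14 mm wide, as long as the bar and open at both ends. See bar_1 for the depths.
- gate_2 (a joint): gate of fixture_2: 0 closed, grows to 1.25 rad as its free end swings out towards the fixture's -x (clockwise seen from above); stays where it is left. The closed fastener's tongue physically blocks it
- gate_2_post (a point): grip point on the gate's upright round post, 12 mm thick, top end 13 mm above this point, 27 mm of post below this point free above the gate plate. The post stands 66 mm from the gate's vertical hinge, which lies at (x -0.055, y +0.046) m in the frame of fixture_2; with the gate closed the post lies on the hinge's -y side
- cam_2 (a joint): quarter-turn fastener of fixture_2: about 0 locked (wing along the fixture's y, tongue in front of the gate), grows counter-clockwise seen from above to 1.57 rad, fully unlocked (wing along x); stays where it is left
- cam_2_wing (a point): middle of that fastener's black wing handle, on its vertical turning axis: wing 34 mm long, 9 mm thick, 22 mm high (11 mm above and below this point). The point's y lies along the wing
- specimen_mid (a point): bystander to be left alone: grey round mounted specimen, 30 mm across, 17 mm high; point at its middle, half-way up
- steel_disc_mid (a point): bystander to be left alone: plain steel disc, 64 mm across, 12 mm high; point at its middle, half-way up

How it is judged:
On the way, in this order (a step that is already met when the one before it is completed fails the run):
1. the gauge's probe is in a keyway and its base sits flat on the bar's face (((z of gauge_base in the frame of bar_1 between -0.003 and 0.0025 m and x of gauge_base in the frame of bar_1 between -0.033 and 0.033 m and y of gauge_base in the frame of bar_1 between -0.006 and 0.006 m and angle between the z axis of gauge_base and the z axis of bar_1, either way round below 0.07 rad and value of joint probe between 0.0105 and 0.0155 m) or (z of gauge_base in the frame of bar_2 between -0.003 and 0.0025 m and x of gauge_base in the frame of bar_2 between -0.033 and 0.033 m and y of gauge_base in the frame of bar_2 between -0.006 and 0.006 m and angle between the z axis of gauge_base and the z axis of bar_2, either way round below 0.07 rad and value of joint probe between 0.0035 and 0.0085 m))), for 0.5 s.
2. the gauge stands upright on its rest again, let go (x of gauge_base in the frame of gauge_rest between -0.018 and 0.018 m and y of gauge_base in the frame of gauge_rest between -0.012 and 0.012 m and z of gauge_base in the frame of gauge_rest between 0.031 and 0.038 m and angle between gauge_base's own z axis and vertical below 0.08 rad and contact force between gauge and the fingers below 0.1 N and linear speed of gauge below 0.03 m/s), for 0.2 s.
3. the shallow bar's fastener is turned to unlocked (value of joint cam_1 above 1.2 rad), for 0.1 s.
4. the shallow bar's gate is wide open (value of joint gate_1 above 0.9 rad), for 0.1 s.
At the end, for the whole second after the job is handed in: Gauge released and at rest, upright (0.08 rad) on both rails, within 18 mm (x) and 12 mm (y) of the rest's middle; the shallow bar's fastener past 1.2 rad and its gate past 0.9 rad; the other bar's fastener under 0.3 rad and gate under 0.15 rad (all of step 2 and value of joint cam_1 above 1.2 rad and value of joint gate_1 above 0.9 rad and value of joint cam_2 below 0.3 rad and value of joint gate_2 below 0.15 rad); the robot touches nothing.
It fails at once if the fastener or gate of the bar with the full-depth keyway is opened (value of joint cam_2 above 0.4 rad or value of joint gate_2 above 0.2 rad).
It fails at once if the gauge is dropped (height (world z) of gauge_base below 0.015 m).
It fails at once if a bystander is shoved away (30 mm) (distance of any of specimen_mid, steel_disc_mid from where it was at the start of the episode above 0.03 m).
It also fails if it takes over 67 s, if anything falls off the work surface, if the arm or the gripper's body presses on something with over 40 N, if the wrist force passes 120 N, or if a joint passes its speed limit or range.

ROBOT

A 7-joint arm with a two-finger parallel gripper is mounted at the origin on a cart in front of the work surface, level with it; the furniture and walls round the work are solid. World frame = base frame: x ahead of the robot, y to its left, z up, the work surface at z = 0. Lengths are in m, angles in rad, forces in N, time in s.
With the tool pointing down it reaches from about 0.4 to 0.85 m from the base axis. Payload 4.5 kg.
Tool frame: the origin (TCP) lies at the centre of the arm's flange, where the gripper is bolted on; the fingertips stand 166 mm ahead of it and the grasp point (between the pads) lies 147 mm ahead of it (r.grip_depth is the distance from the TCP to the grasp point, in m); z points along the fingers, y is the line along which they close (so a half turn about z gives the same grasp; the last joint's range is limited). The gripper opens to 88 mm and grips with 3 to 60 N. Pads are 18 mm wide; open, the fingers measure 123 mm over their backs; the gripper's body (75 mm by 187 mm) begins 45 mm behind the grasp point.
Start: joints at [-1.213, 0.689, -0.195, 1.565, 0.157, 0.902, -0.215], TCP at [0.199, 0.593, 0.405] pointing down, gripper open.
Joint ranges: [-3.01, 3.01], [-0.46, 2.08], [-1.47, 1.51], [0.13, 2.56], [-1, 4.14], [0.04, 2.09], [-2.66, 2.66]. Speed limits (rad/s): [2.57, 2.57, 3.14, 3.14, 3.14, 3.14, 3.14].

INTERFACE

Orientations are given as a unit quaternion [x, y, z, w].
In Python, from plant import status, cams, r, finder gives the robot as it stands.
- The arm moves only by the tool play_rows, never from a script. Its argument "rows" is a list of rows, each a list of 7 numbers: the opening in per cent of the stroke, from 0 (shut) to 100 (fully open), then the shift along the tool's x, y, z in m, then the turn, a rotation vector about the tool's x, y, z in degrees. A call has 1 to 8 rows; each row shifts and turns the commanded pose from where the row before left it, along the tool's axes as they then stand; what a row does not reach is not made up. A row lasts 1/8 s, in which the tool goes at most 62.5 mm and 10.7 degrees, less where a joint would pass 70% of its speed; a pose out of reach is approached as far as the arm can. A call with a gripper value outside its range is refused whole. The fingers move at their own pace and stop on an object; "grip_force" is the grip in N (left out, the last holds). Time passes only in rows, so rows that do not move let the fingers close. It gives the time, the measured TCP pose, the force, the opening and the grip force at its end, in the units of the state.
- status.get_state(): the state, without advancing time (a new reading comes with each control period).
- cams.snapshot(name): name is "scene" or "top" or "wrist"; returns the picture (480x640x3 uint8, red, green, blue); there is no depth.
- cams.camera_params(name): a dict with "vfov" (degrees; the focal length in pixels is half the picture's height over the tangent of half this angle, whatever the lens; pixels are square), "cx", "cy" (the principal point, pixels), "R" (3x3) and "t" (3): a world point X has camera coordinates R X + t; the wrist camera has in their place "tool_from_camera" (4x4, takes a point from camera to tool coordinates, whose origin is the TCP and whose axes are the flange's). Camera axes: x right, y down, z forward; pixel columns grow to the right and rows downward; lengths in m; the calibration is good to about 2 mm. A picture is of the moment at which its call begins: read the wrist's pose just before it. camera_params takes no time and is no camera call.
- r.finish_job(): hands the job in; it is judged then, once.
Trained networks look in the newest picture that a camera, given by its name, has taken for a name from the list of things; names that differ only in an ending like _2 or _b are one class to them, and where a whole thing is asked for, a point or a joint stands for the part that bears it (a point fixed in the world has none). Each returns a list of dicts, best first, with "score" (0 to 1); they miss things now and then, are a little off and sometimes report something else, mostly with a low value. They report only what shows in the picture. A call takes as long as a camera call.
- finder.spot_in(camera, label): "at" ([x, y, z] in m, in the coordinates of the camera as it stood for that picture, good to about 4 mm: the middle of the surface that is visible of it).
- finder.regions_of(camera, label): "mask" (480x640 bool, what is visible of it).
The state is a dict: "clock": time; "q": joint angles; "qd": joint speeds; "joint_torque": joint torques, N m; "tool_pos": TCP position; "eef_rot": TCP orientation; "contact_force": force on the tool from outside, world axes, zero at the start; "moment": the same for the moment, N m; "opening": opening from 0.0 (shut) to 1.0 (fully open); "finger_force": force on a finger pad.
Only numpy, scipy, OpenCV 4.12 (cv2) and the standard library are available. Lean on these libraries where they do the work, as an engineer would, in place of code of your own. Each camera call takes 0.05 s, during which the arm holds its last target. There are 200 camera calls.

## Working session

There is one attempt and no reset: what is moved stays moved. The work goes in short steps, Python scripts to look and compute and a tool call to move; the robot and the scene stay as the last step left them, time stands still between calls to the robot, and variables do not carry over. Pictures are saved under pics/ and viewed, at most 10 in all, crops included, and the job is handed in when it is done.

Besides the shell and the picture viewer there is one more tool, called as name(argument=value, ...), one argument or row to a line, values as JSON. play_rows: Moves the arm, as the interface text tells. Its arguments: {"type":"object","properties":{"rows":{"type":"array","items":{"type":"array","items":{"type":"number"}}},"grip_force":{"type":"number"}},"required":["rows"]}

```bash
mkdir -p pics; cat > h.py <<'E'
import numpy as np, cv2
from scipy.spatial.transform import Rotation as Ro
from plant import status, cams, r, finder
def world(cam,p,st=None):
    c=cams.camera_params(cam); p=np.asarray(p,float)
    if cam=='wrist':
        T=np.array(c['tool_from_camera']); p=T[:3,:3]@p+T[:3,3]
        return Ro.from_quat(st['eef_rot']).apply(p)+st['tool_pos']
    return np.array(c['R']).T@(p-np.array(c['t']))
def save(cam,name):
    st=status.get_state(); im=cams.snapshot(cam); cv2.imwrite('pics/'+name,im[:,:,::-1]); return st,im
E
python3 - <<'E'
from h import *
np.set_printoptions(precision=4,suppress=True)
for cam in ['scene','top']:
    st,im=save(cam,cam+'0.png')
    c=cams.camera_params(cam); print(cam,c['vfov'],-np.array(c['R']).T@np.array(c['t']))
    for l in ['gauge','gauge_rest','fixture_1','bar_1','gate_1_post','cam_1_wing','specimen_mid','steel_disc_mid']:
        for d in finder.spot_in(cam,l)[:3]: print(l,round(d['score'],2),world(cam,d['at']))
print(status.get_state())
a=cv2.imread('pics/scene0.png');b=cv2.imread('pics/top0.png')
E
```

```text
scene 46.12504277904111 [-0.0338 -0.7922  1.012 ]
gauge 0.78 [ 0.4453 -0.3075  0.0577]
gauge_rest 0.83 [ 0.4461 -0.3232  0.0048]
fixture_1 0.83 [0.6441 0.0114 0.0161]
fixture_1 0.73 [ 0.6323 -0.2087  0.0051]
bar_1 0.94 [ 0.6481 -0.184   0.0498]
bar_1 0.6 [0.6614 0.043  0.0488]
bar_1 0.22 [0.6069 0.0423 0.0358]
gate_1_post 0.86 [ 0.6044 -0.167   0.0427]
cam_1_wing 0.56 [ 0.4511 -0.3071  0.058 ]
cam_1_wing 0.56 [ 0.6503 -0.1796  0.0481]
cam_1_wing 0.53 [ 0.5813 -0.2211  0.0591]
specimen_mid 0.51 [ 0.6519 -0.1817  0.0478]
specimen_mid 0.47 [ 0.6212 -0.0575  0.0118]
specimen_mid 0.3 [0.6437 0.0132 0.0186]
steel_disc_mid 0.57 [0.4425 0.207  0.0089]
steel_disc_mid 0.35 [ 0.6059 -0.1659  0.0424]
top 54.79564591341896 [ 0.4001 -0.0257  1.0359]
gauge 0.85 [ 0.4577 -0.2851  0.0825]
gauge 0.16 [0.4469 0.2113 0.012 ]
gauge_rest 0.96 [ 0.4645 -0.2965  0.0024]
gauge_rest 0.71 [ 0.6543 -0.1797  0.0545]
fixture_1 0.58 [ 0.6503 -0.1822  0.0048]
fixture_1 0.55 [0.6534 0.0348 0.0019]
bar_1 0.83 [0.6627 0.0431 0.0523]
bar_1 0.58 [ 0.6516 -0.1784  0.0541]
gate_1_post 0.59 [ 0.5999 -0.1643  0.047 ]
cam_1_wing 0.68 [ 0.582  -0.21    0.0668]
cam_1_wing 0.49 [ 0.5992 -0.0102  0.0731]
specimen_mid 0.67 [ 0.6236 -0.0513  0.0137]
{'clock': 0.9, 'q': array([-1.2132,  0.6891, -0.1946,  1.5653,  0.1573,  0.9025, -0.2151]), 'qd': array([ 0.0016, -0.0002,  0.0012,  0.0015,  0.0008,  0.0032,  0.0002]), 'joint_torque': array([ -0.0004, -52.7485,  -1.2673, -15.3743,  -0.052 ,  -0.0005,
         0.    ]), 'tool_pos': array([0.1988, 0.5925, 0.4048]), 'eef_rot': array([0.1612, 0.9869, 0.0001, 0.    ]), 'contact_force': array([ 0.1337, -0.103 ,  0.1469]), 'moment': array([ 0.008 , -0.0533, -0.015 ]), 'finger_force': 0.0, 'opening': 0.9984832050112934}
```

View pics/top0.png

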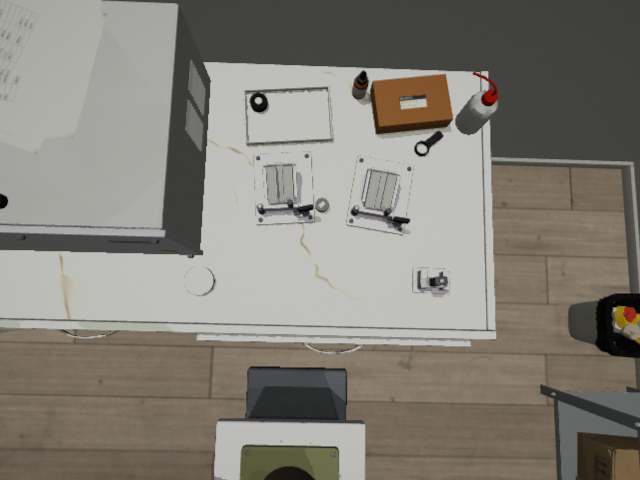

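View pics/scene0.png

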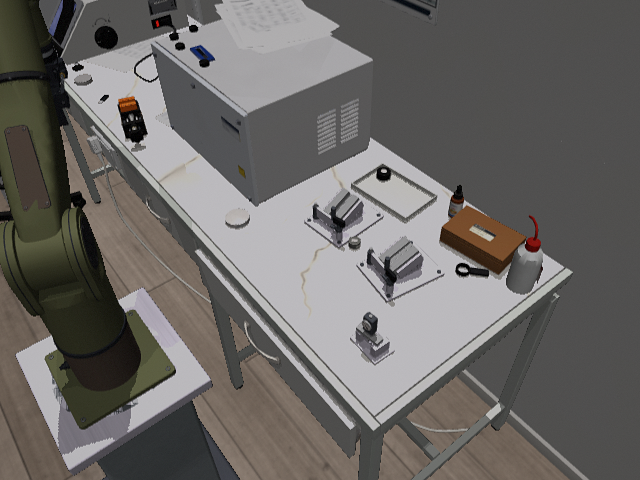

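The top view shows the gauge at pixel (435,281) on its rest. The left fixture is at (284,188), and the right one at (380,195) is slightly rotated. The specimen is at (322,205) and the disc at (199,281). The scene view agrees with this.

```bash
python3 - <<'E'
from h import *
np.set_printoptions(precision=4,suppress=True)
cams.snapshot('top')
c=cams.camera_params('top');R=np.array(c['R']);t=np.array(c['t']);f=240/np.tan(np.radians(c['vfov']/2))
def ray(u,v,z):
    o=-R.T@t; d=R.T@np.array([(u-c['cx'])/f,(v-c['cy'])/f,1]); return o+d*(z-o[2])/d[2]
for l,z in [('gauge_rest',0.005),('fixture_1',0.005),('bar_1',.053)]:
    for d in finder.regions_of('top',l)[:2]:
        v,u=np.nonzero(d['mask']); P=np.array([ray(a,b,z)[:2] for a,b in zip(u,v)],np.float32)
        print(l,round(d['score'],2),len(u),cv2.minAreaRect(P))
print(np.array(cams.camera_params('wrist')['tool_from_camera']),cams.camera_params('wrist')['vfov'])
E
```

```text
gauge_rest 0.67 636 ((0.46007201075553894, -0.3009243607521057), (0.08347310870885849, 0.05581491440534592), 88.26335144042969)
fixture_1 0.84 4069 ((0.6620221138000488, 0.034906454384326935), (0.16931742429733276, 0.13279911875724792), 4.192671775817871)
fixture_1 0.74 4123 ((0.6515130400657654, -0.18919973075389862), (0.141947939991951, 0.16923648118972778), 82.54020690917969)
bar_1 0.88 973 ((0.6530468463897705, -0.17878061532974243), (0.06013089045882225, 0.08381720632314682), 79.513916015625)
bar_1 0.63 973 ((0.6613186597824097, 0.03884147107601166), (0.08562784641981125, 0.0592070035636425), 6.891364097595215)
[[ 0.0003 -0.9549 -0.297   0.0774]
 [ 1.      0.0001  0.0009 -0.0001]
 [-0.0008 -0.297   0.9549  0.0198]
 [ 0.      0.      0.      1.    ]] 63.03817113775712
```

play_rows(
  rows=[
    [60,-0.0367,-0.0461,0,0,0,-8.4],
    [60,-0.0295,-0.051,0,0,0,-8.4],
    [60,-0.0217,-0.0548,0,0,0,0],
    [60,-0.0217,-0.0548,0,0,0,0],
    [60,-0.0217,-0.0548,0,0,0,0],
    [60,-0.0217,-0.0548,0,0,0,0],
    [60,-0.0217,-0.0548,0,0,0,0],
    [60,-0.0217,-0.0548,0,0,0,0],
  ],
)

```text
clock: 2.1
tool_pos: [0.3597, 0.1475, 0.405]
eef_rot: [0.015, 1.0, 0.0, 0.001]
contact_force: [0.9, 0.0, 0.2]
opening: 0.595
finger_force: 0.0
```

play_rows(
  rows=[
    [60,-0.0136,-0.0552,0.0094,0,0,0],
    [60,-0.0136,-0.0552,0.0094,0,0,0],
    [60,-0.0136,-0.0552,0.0094,0,0,0],
    [60,-0.0136,-0.0552,0.0094,0,0,0],
    [60,-0.0136,-0.0552,0.0094,0,0,0],
    [60,-0.0136,-0.0552,0.0094,0,0,0],
    [60,-0.0136,-0.0552,0.0094,0,0,0],
    [60,-0.0136,-0.0552,0.0094,0,0,0],
  ],
)

```text
clock: 3.1
tool_pos: [0.4547, -0.2977, 0.3293]
eef_rot: [0.015, 1.0, 0.0, 0.0]
contact_force: [1.0, 0.5, -0.0]
opening: 0.598
finger_force: 0.0
```

```bash
cat >> h.py <<'E'
def wray(st,u,v,z):
    c=cams.camera_params('wrist');f=240/np.tan(np.radians(c['vfov']/2))
    T=np.array(c['tool_from_camera']);Q=Ro.from_quat(st['eef_rot'])
    o=Q.apply(T[:3,3])+st['tool_pos'];d=Q.apply(T[:3,:3]@np.array([(u-c['cx'])/f,(v-c['cy'])/f,1]))
    return o+d*(z-o[2])/d[2]
def wproj(st,P):
    c=cams.camera_params('wrist');f=240/np.tan(np.radians(c['vfov']/2))
    T=np.linalg.inv(np.array(c['tool_from_camera']));Q=Ro.from_quat(st['eef_rot'])
    p=(np.asarray(P)-st['tool_pos'])@Q.as_matrix()@T[:3,:3].T+T[:3,3]
    return p[:,:2]/p[:,2:]*f+[c['cx'],c['cy']]
E
python3 - <<'E'
from h import *
np.set_printoptions(precision=4,suppress=True)
st,im=save('wrist','w1.png')
print(st['tool_pos'],st['eef_rot'])
for l in ['gauge','gauge_grip','gauge_rest']:
    for d in finder.spot_in('wrist',l)[:2]: print(l,round(d['score'],2),world('wrist',d['at'],st))
E
```

```text
[ 0.4547 -0.2977  0.3293] [0.0155 0.9999 0.     0.0004]
gauge 0.69 [ 0.4538 -0.2974  0.0793]
gauge 0.42 [ 0.6429 -0.2092  0.0515]
gauge_grip 0.88 [ 0.4456 -0.2986  0.0847]
gauge_rest 0.62 [ 0.45   -0.3054  0.0097]
```

View pics/w1.png

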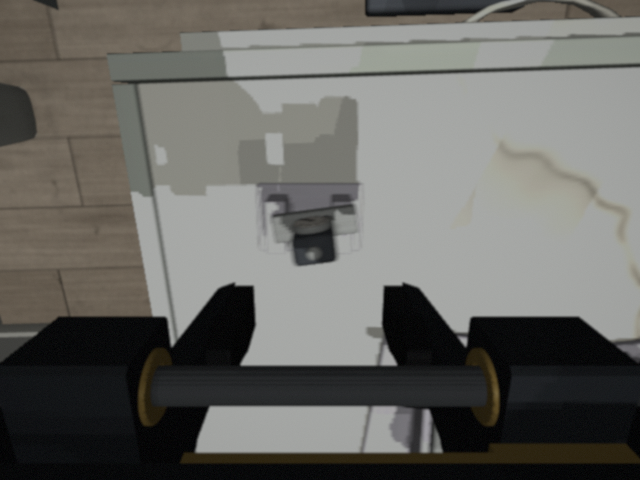

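The gauge sits on its rest near (313,240), slightly rotated against the rest. I'll zoom in to get its corners.

```bash
python3 - <<'E'
import cv2
im=cv2.imread('pics/w1.png')[170:275,240:380]
im=cv2.convertScaleAbs(im,alpha=1.6)
cv2.imwrite('pics/w1c.png',cv2.resize(im,None,fx=5.5,fy=5.5,interpolation=cv2.INTER_CUBIC))
E
```

```text
(no output)
```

View pics/w1c.png

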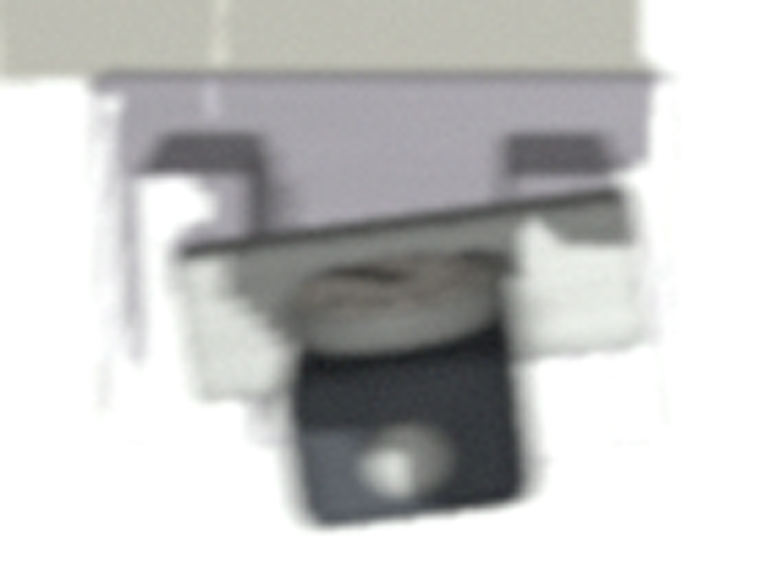

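```bash
python3 - <<'E'
from h import *
np.set_printoptions(precision=4,suppress=True)
st=status.get_state()
def P(a,z): return wray(st,240+a[0]/5.5,170+a[1]/5.5,z)
B=[P(a,.044) for a in [(183,262),(630,205),(200,400),(640,345)]]
print(np.array(B),np.mean(B,0))
e=B[1]-B[0];e2=B[3]-B[2];print(np.linalg.norm(e[:2]),np.linalg.norm(e2[:2]),np.degrees(np.arctan2(e[1],e[0])),np.degrees(np.arctan2(e2[1],e2[0])))
H=[P(a,.098) for a in [(310,525),(525,497)]];print(np.array(H),np.mean(H,0),'button',P((405,462),.104))
R=[P(a,.0) for a in [(98,85),(655,75)]];print('rest plate front edge',np.array(R))
R=[P(a,.034) for a in [(160,170),(260,172),(505,168),(608,165)]];print('rail front tops',np.array(R))
E
```

```text
[[ 0.4471 -0.3274  0.044 ]
 [ 0.4415 -0.2704  0.044 ]
 [ 0.4657 -0.3265  0.044 ]
 [ 0.4601 -0.2692  0.044 ]] [ 0.4536 -0.2984  0.044 ]
0.05729277318828119 0.05751963538228302 95.57997949328116 95.57721249178054
[[ 0.4619 -0.3091  0.098 ]
 [ 0.4594 -0.2864  0.098 ]] [ 0.4607 -0.2978  0.098 ] button [ 0.4529 -0.2987  0.104 ]
rest plate front edge [[ 0.4318 -0.3435  0.    ]
 [ 0.433  -0.2628  0.    ]]
rail front tops [[ 0.4372 -0.3309  0.034 ]
 [ 0.4379 -0.3178  0.034 ]
 [ 0.4384 -0.2858  0.034 ]
 [ 0.4385 -0.2724  0.034 ]]
```

play_rows(
  rows=[
    [60,0.0015,-0.0007,0.02,0,0,-7.4],
    [60,0,0,0.045,0,0,0],
    [60,0,0,0.042,0,0,0],
    [60,0,0,0,0,0,0],
    [20,0,0,0,0,0,0],
    [20,0,0,0,0,0,0],
    [20,0,0,0,0,0,0],
    [20,0,0,0,0,0,0],
  ],
  grip_force=40,
)

```text
clock: 4.3
tool_pos: [0.4534, -0.297, 0.224]
eef_rot: [-0.049, 0.999, -0.001, 0.001]
contact_force: [0.0, -1.5, 7.3]
opening: 0.293
finger_force: 40.0
```

play_rows(
  rows=[
    [20,0,0,-0.02,0,0,0],
    [20,0,0,-0.05,0,0,7.3],
    [20,-0.037,0.044,-0.025,0,0,7.3],
    [20,-0.038,0.044,-0.02,0,0,0],
    [20,-0.038,0.044,-0.02,0,0,0],
    [20,-0.038,0.044,-0.02,0,0,0],
    [20,-0.038,0.044,-0.02,0,0,0],
    [20,-0.038,0.044,-0.02,0,0,0],
  ],
)

```text
clock: 5.3
tool_pos: [0.7136, -0.0645, 0.4182]
eef_rot: [0.078, 0.997, 0.0, -0.0]
contact_force: [1.8, -1.0, -2.0]
opening: 0.293
finger_force: 40.0
```

```bash
python3 - <<'E'
from h import *
np.set_printoptions(precision=4,suppress=True)
st,im=save('wrist','w2.png')
print(st['tool_pos'],st['eef_rot'],st['contact_force'],st['opening'])
for l in ['bar_1','gate_1_post','cam_1_wing','fixture_1']:
    for d in finder.spot_in('wrist',l)[:3]: print(l,round(d['score'],2),world('wrist',d['at'],st))
E
```

```text
[ 0.7136 -0.0645  0.4182] [ 0.078   0.997   0.     -0.0004] [ 1.7522 -1.0119 -1.9963] 0.2929709453247199
bar_1 0.74 [ 0.6553 -0.1807  0.0574]
gate_1_post 0.93 [ 0.6046 -0.1695  0.0484]
cam_1_wing 0.66 [ 0.5838 -0.2183  0.0691]
cam_1_wing 0.38 [ 0.7024 -0.063   0.2762]
fixture_1 0.94 [0.6518 0.0312 0.007 ]
fixture_1 0.7 [ 0.6458 -0.1788  0.0077]
```

View pics/w2.png

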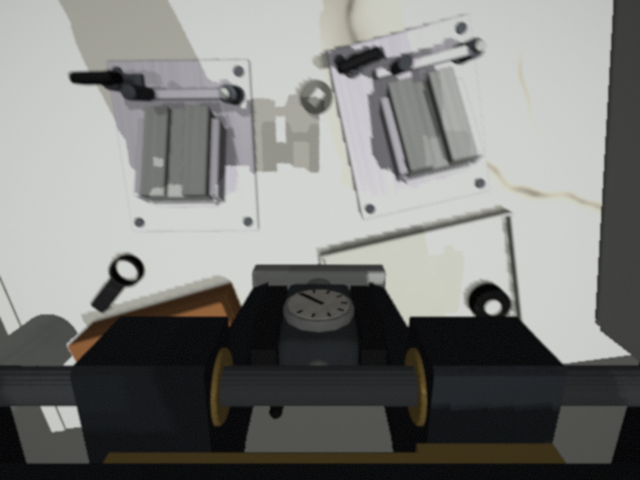

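The wrist view shows the right-hand fixture at image (182,145) and the left-hand one at (425,115). The keyways are visible, and so is the gauge dial at (318,307). I'll enlarge both bars.

```bash
python3 - <<'E'
import cv2,numpy as np
im=cv2.imread('pics/w2.png')
a=im[50:240,70:265];b=im[10:200,320:500]
o=np.hstack([cv2.resize(x,(400,570) if 0 else None,fx=2.1,fy=2.1,interpolation=cv2.INTER_CUBIC) for x in (a,b)])
o=cv2.convertScaleAbs(o,alpha=1.15)
cv2.imwrite('pics/w2c.png',o);print(o.shape)
E
```

```text
(399, 788, 3)
```

View pics/w2c.png

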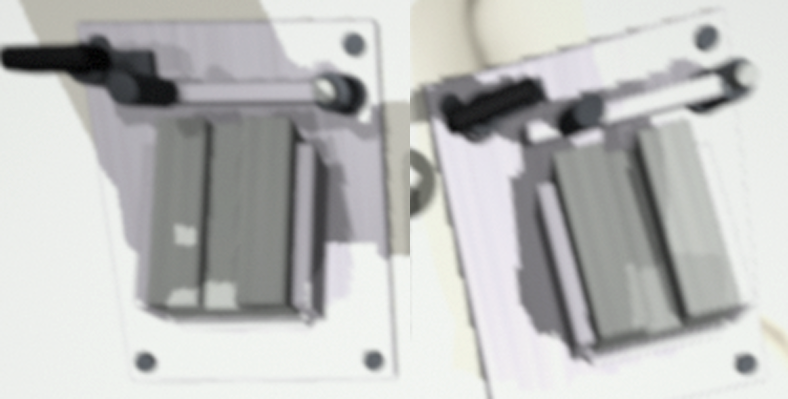

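```bash
cat > fit.py <<'E'
from h import *
from scipy.optimize import least_squares
np.set_printoptions(precision=4,suppress=True)
st={'tool_pos':np.array([ 0.7136,-0.0645,0.4182]),'eef_rot':[0.078,0.997,0,-0.0004]}
def fr(p): return Ro.from_euler('ZY',[p[3],-25*np.pi/180]),np.array(p[:3])
# x up-slope = away; normal tilts to -x: rotate about y by -25deg
L=np.array([[-40,28],[-40,-28],[40,28],[40,-28]])/1000.
R_=dict(o=(70,50),x0=0,px=[(296,118),(160,118),(293,308),(148,302)],key=[(208,120),(204,302)],ky=-.007,g=[.653,-.18,.055,-.16])
L_=dict(o=(320,10),x0=410,px=[(685,122),(553,152),(745,305),(597,343)],key=[(640,132),(692,318)],ky=.007,g=[.661,.04,.055,.1])
for n,b in (('R',R_),('L',L_)):
    U=np.array([[b['o'][0]+(x-b['x0'])/2.1,b['o'][1]+y/2.1] for x,y in b['px']+b['key']])
    M=np.vstack([np.c_[L,np.zeros(4)],[[-.04,b['ky'],0],[.04,b['ky'],0]]])
    f=lambda p:(wproj(st,fr(p)[0].apply(M)+fr(p)[1])-U).ravel()
    s=least_squares(f,b['g']); print(n,s.x,np.degrees(s.x[3]));print(s.fun.reshape(-1,2).round(1).tolist())
    f2=lambda p:f([p[0],p[1],.0545,p[2]]);s=least_squares(f2,[b['g'][0],b['g'][1],b['g'][3]]);print('  z fixed',s.x,np.degrees(s.x[2]))
E
python3 fit.py
```

```text
R [ 0.6496 -0.1779  0.0547 -0.1499] -8.590664361281625
[[-0.4, -0.4], [0.5, -0.0], [-2.0, -1.6], [1.2, 1.6], [1.6, -1.1], [-0.8, 1.5]]
  z fixed [ 0.6496 -0.178  -0.15  ] -8.592428600075845
L [0.6578 0.0404 0.0595 0.0819] 4.692355793034846
[[2.0, -1.4], [-0.6, 1.1], [-0.7, 0.7], [1.7, -1.2], [-1.3, 0.2], [-1.2, 0.6]]
  z fixed [0.6581 0.0418 0.0826] 4.731477187256666
```

play_rows(
  rows=[
    [20,0.0352,-0.0307,0.025,0,0,0],
    [20,0.0352,-0.0307,0.025,0,0,0],
    [20,0.0352,-0.0307,0.025,0,0,0],
    [20,0.0352,-0.0307,0.025,0,0,-0.35],
    [20,0,0,0,0,-8.33,0],
    [20,0,0,0,0,-8.33,0],
    [20,0,0,0,0,-8.34,0],
    [20,0.0251,0,0.0538,0,0,0],
  ],
)

```text
clock: 6.55
tool_pos: [0.553, -0.1728, 0.3025]
eef_rot: [0.078, 0.981, -0.031, 0.176]
contact_force: [-0.7, -0.3, -2.2]
opening: 0.292
finger_force: 40.0
```

```bash
cat >> h.py <<'E'
BAR={'R':([.6496,-.178,.0547],np.radians(-8.6)),'L':([.6580,.0410,.0568],np.radians(4.7))}
def rel(k,st,d=.190):
    p,y=BAR[k];B=Ro.from_euler('ZY',[y,-np.radians(25)]);T=Ro.from_quat(st['eef_rot'])
    base=T.apply([0,0,d])+st['tool_pos']
    z=B.inv().apply(T.apply([0,0,-1])); 
    print('base in bar',B.inv().apply(base-np.array(p)),'tool -z in bar deg',np.degrees(z[:2]),'tool y in bar',B.inv().apply(T.apply([0,1,0])),'F tool',T.inv().apply(st['contact_force']))
E
python3 - <<'E'
from h import *
np.set_printoptions(precision=4,suppress=True)
st,im=save('wrist','w3.png'); print(st['tool_pos']); rel('R',st)
E
```

```text
[ 0.553  -0.1728  0.3025]
base in bar [ 0.0023 -0.0162  0.076 ] tool -z in bar deg [4.5404 2.1005] tool y in bar [-0.0005  0.9993 -0.0367] F tool [ 1.3693 -0.3667  1.8083]
```

View pics/w3.png

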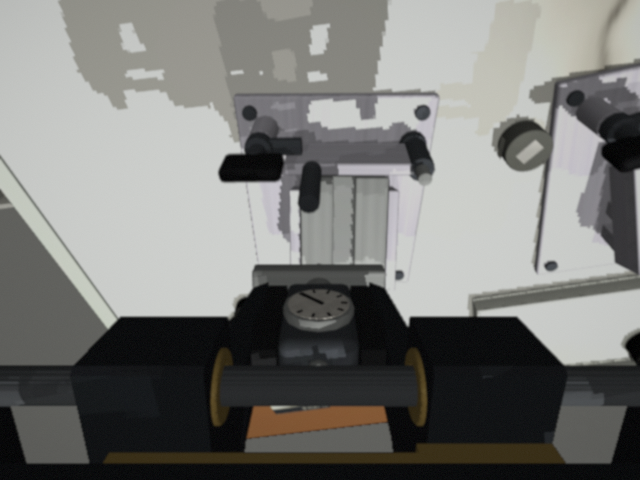

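The dial, the bar and the post are visible. The keyway is at column 344 and the gauge centre at 318, which agrees with the computed 16 mm lateral offset. I'll work out the correction.

```bash
cat >> h.py <<'E'
def togo(k,st,b,d=.190):
    "rotation (deg, tool axes, applied first) then shift in the new tool axes to bring the base to b in bar frame"
    p,y=BAR[k];B=Ro.from_euler('ZY',[y,-np.radians(25)])
    G=B*Ro.from_matrix(np.array([[-1,0,0],[0,1,0],[0,0,-1.]]).T)
    T=Ro.from_quat(st['eef_rot'])
    tcp=B.apply(np.array(b)+[0,0,d])+p
    print('rot',np.degrees((T.inv()*G).as_rotvec()),'shift after',G.inv().apply(tcp-st['tool_pos']))
E
python3 - <<'E'
from h import *
np.set_printoptions(precision=4,suppress=True)
st=status.get_state(); togo('R',st,[0,0,.028])
E
```

```text
rot [-2.1672 -4.8734 -0.0418] shift after [0.0152 0.0098 0.0452]
```

play_rows(
  rows=[
    [20,0,0,0,-2.17,-4.87,0],
    [20,0.0076,0.005,0.0226,0,0,0],
    [20,0.0076,0.005,0.0226,0,0,0],
    [20,0,0,0,0,0,0],
    [20,0,0,0,0,0,0],
  ],
)

```text
clock: 7.22
tool_pos: [0.5567, -0.1678, 0.2639]
eef_rot: [0.077, 0.979, -0.03, 0.189]
contact_force: [-0.3, -0.4, -1.9]
opening: 0.287
finger_force: 40.0
```

```bash
python3 - <<'E'
from h import *
np.set_printoptions(precision=4,suppress=True)
st,im=save('wrist','w4.png'); print(st['tool_pos']); rel('R',st); togo('R',st,[0,0,0])
cv2.imwrite('pics/w4c.png',cv2.resize(im[60:340,180:460,::-1],None,fx=2,fy=2))
E
```

```text
[ 0.5567 -0.1678  0.2639]
base in bar [-0.0063 -0.01    0.0394] tool -z in bar deg [3.035 1.862] tool y in bar [-0.0004  0.9995 -0.0325] F tool [ 0.9104 -0.3976  1.7093]
rot [-1.8639 -3.0365 -0.0279] shift after [0.0038 0.0038 0.039 ]
```

View pics/w4c.png

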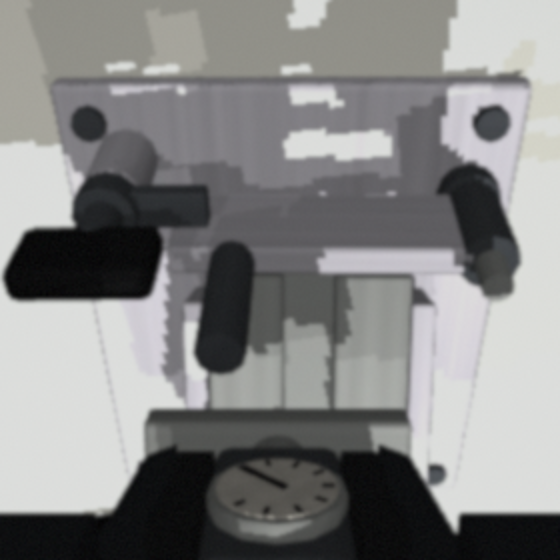

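```bash
python3 - <<'E'
from h import *
np.set_printoptions(precision=3,suppress=True)
st=status.get_state(); print(st['q'],st['joint_torque'],st['tool_pos'],st['clock'])
E
```

```text
[ 0.339  0.807 -0.211  1.995  1.815  0.162 -0.152] [  0.049 -51.191  -1.532  -8.401   0.223   0.373   0.057] [ 0.557 -0.168  0.264] 7.275
```

play_rows(
  rows=[
    [20,0.001,0.001,0.002,-0.47,-0.76,0],
    [20,0.001,0.001,0.002,-0.47,-0.76,0],
    [20,0.001,0.001,0.002,-0.47,-0.76,0],
    [20,0.001,0.001,0.002,-0.47,-0.76,0],
    [20,0,0,0,0,0,0],
  ],
)

```text
clock: 7.9
tool_pos: [0.557, -0.1638, 0.2548]
eef_rot: [0.073, 0.974, -0.016, 0.216]
contact_force: [-0.2, 0.2, -1.2]
opening: 0.295
finger_force: 40.0
```

```bash
python3 - <<'E'
from h import *
np.set_printoptions(precision=4,suppress=True)
st=status.get_state(); print(st['q']); rel('R',st); togo('R',st,[0,0,0])
E
```

```text
[ 0.4741  0.8505 -0.4308  2.0154  2.0043  0.3044 -0.2866]
base in bar [-0.0003  0.0003  0.0309] tool -z in bar deg [-0.0087 -0.0307] tool y in bar [0.     1.     0.0005] F tool [0.6978 0.1196 0.9532]
rot [ 0.0307  0.0087 -0.0022] shift after [-0.0004 -0.0002  0.0309]
```

```bash
python3 - <<'E'
from h import *
st,im=save('wrist','w5.png')
cv2.imwrite('pics/w5c.png',cv2.resize(im[140:300,220:420,::-1],None,fx=3.5,fy=3.5,interpolation=cv2.INTER_CUBIC))
E
```

```text
(no output)
```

View pics/w5c.png

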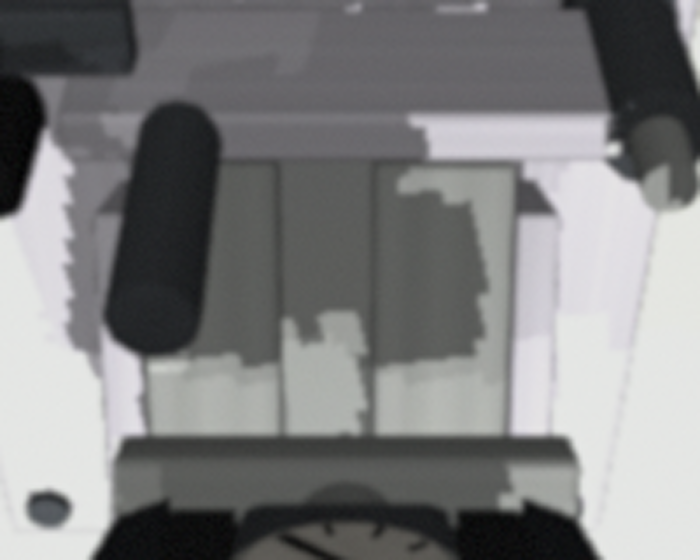

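The keyway centre is at crop column 327 and the gauge centre at 346–350, so I need about 3 mm towards −y before pushing in.

play_rows(
  rows=[
    [20,0,-0.003,0.006,0,0,0],
    [20,0,0,0.008,0,0,0],
    [20,0,0,0.008,0,0,0],
    [20,0,0,0.005,0,0,0],
    [20,0,0,0,0,0,0],
  ],
)

```text
clock: 8.57
tool_pos: [0.5683, -0.168, 0.2296]
eef_rot: [0.073, 0.973, -0.016, 0.216]
contact_force: [-1.1, -1.4, 1.6]
opening: 0.289
finger_force: 40.0
```

```bash
sed -i 's/-.178,.0547/-.181,.0547/' h.py; python3 - <<'E'
from h import *
np.set_printoptions(precision=4,suppress=True)
st=status.get_state(); rel('R',st)
E
```

```text
base in bar [-0.0005  0.0008  0.0033] tool -z in bar deg [-0.0452 -0.0329] tool y in bar [-0.0008  1.      0.0006] F tool [ 0.0868 -1.5088 -1.7909]
```

play_rows(
  rows=[
    [20,0,0,0.002,0,0,0],
    [20,0,0,0.002,0,0,0],
    [20,0,0,0.001,0,0,0],
    [20,0,0,0,0,0,0],
  ],
)

```text
clock: 9.07
tool_pos: [0.5684, -0.1679, 0.2291]
eef_rot: [0.072, 0.973, -0.017, 0.217]
contact_force: [-23.8, 0.7, 39.1]
opening: 0.291
finger_force: 40.0
```

```bash
python3 - <<'E'
from h import *
np.set_printoptions(precision=4,suppress=True)
st=status.get_state(); rel('R',st); print(st['moment'])
E
```

```text
base in bar [-0.0004  0.0008  0.0028] tool -z in bar deg [-0.152   0.0038] tool y in bar [-0.002   1.     -0.0001] F tool [  4.7559  -2.8452 -45.4381]
[-0.5221  1.4327 -0.3909]
```

play_rows(
  rows=[
    [20,0,0,-0.0025,0,0,0],
    [20,0,0,0,0,0,0],
    [20,0,0,0,0,0,0],
    [20,0,0,0,0,0,0],
    [20,0,0,0,0,0,0],
    [20,0,0,0,0,0,0],
    [20,0,0,0,0,0,0],
  ],
)

```text
clock: 9.95
tool_pos: [0.5685, -0.1679, 0.2292]
eef_rot: [0.072, 0.973, -0.016, 0.217]
contact_force: [-10.8, -0.3, 17.7]
opening: 0.287
finger_force: 40.0
```

```bash
python3 - <<'E'
from h import *
np.set_printoptions(precision=4,suppress=True)
st,im=save('wrist','w6.png'); rel('R',st); print(st['moment'])
a=cv2.imread('pics/w5.png')[255:365,250:390];b=im[255:365,250:390,::-1]
cv2.imwrite('pics/w6c.png',cv2.resize(np.hstack([a,b]),None,fx=2.8,fy=2.8,interpolation=cv2.INTER_CUBIC))
E
```

```text
base in bar [-0.0004  0.0008  0.0029] tool -z in bar deg [-0.0971 -0.0154] tool y in bar [-0.0015  1.      0.0003] F tool [  2.168   -1.9443 -20.5425]
[-0.4144  0.9456 -0.2495]
```

View pics/w6c.png

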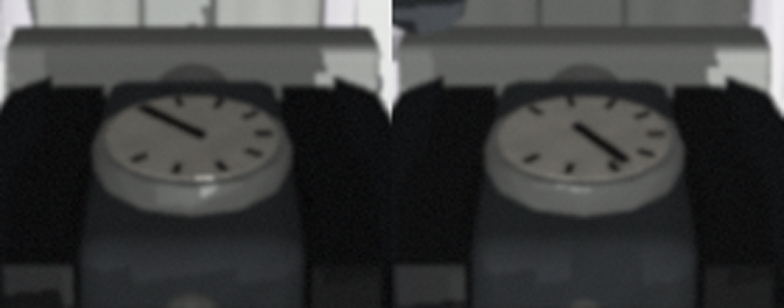

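The needle has swept about 190° of 273°, which is about 13–14 mm pushed in, so this right-hand bar is the shallow one. I'll retract and go back to the rest.

play_rows(
  rows=[
    [20,0,0,-0.015,0,0,0],
    [20,0,0,-0.035,0,0,0],
    [20,0,0,-0.03,0,4.2,0],
    [20,0,0,-0.02,0,4.2,0],
    [20,0.01,0,-0.01,0,4.2,0],
    [20,0.02,0,0,0,4.2,0],
    [20,0.02,-0.01,0,0,4.2,0],
    [20,0.02,-0.02,0,0,4.2,0],
  ],
)

```text
clock: 11.0
tool_pos: [0.4618, -0.1832, 0.2871]
eef_rot: [0.075, 0.997, -0.01, 0.026]
contact_force: [-0.3, -0.7, -2.1]
opening: 0.291
finger_force: 40.0
```

```bash
cat >> h.py <<'E'
def togo2(st,tcp,yaw):
    "rot to tool-down with tool y at yaw+90, then shift in new axes"
    G=Ro.from_euler('Z',yaw,degrees=True)*Ro.from_matrix([[-1,0,0],[0,1,0],[0,0,-1.]])
    T=Ro.from_quat(st['eef_rot']); print('rot',np.degrees((T.inv()*G).as_rotvec()),'shift after',G.inv().apply(np.array(tcp)-st['tool_pos']),'F',st['contact_force'],'open',st['opening'])
E
python3 - <<'E'
from h import *
np.set_printoptions(precision=4,suppress=True)
st=status.get_state(); print(st['tool_pos'],st['q']);togo2(st,[.4585,-.302,.26],-1)
E
```

```text
[ 0.4618 -0.1832  0.2871] [ 0.666   0.7825 -0.6335  2.0635  0.9574  0.5536  0.7522]
rot [-1.1472  3.0414 -7.6312] shift after [ 0.0013 -0.1188  0.0271] F [-0.3399 -0.652  -2.1172] open 0.29104809130890685
```

play_rows(
  rows=[
    [20,0,0,0,-1.15,3.04,-7.63],
    [20,0.0004,-0.04,0.009,0,0,0],
    [20,0.0004,-0.04,0.009,0,0,0],
    [20,0.0005,-0.039,0.009,0,0,0],
    [20,0,0,0,0,0,0],
  ],
)

```text
clock: 11.62
tool_pos: [0.4572, -0.3068, 0.259]
eef_rot: [0.013, 1.0, -0.002, -0.0]
contact_force: [-0.2, -0.2, -1.0]
opening: 0.289
finger_force: 40.0
```

```bash
python3 - <<'E'
from h import *
np.set_printoptions(precision=4,suppress=True)
st=status.get_state(); print(st['tool_pos'],st['q']);togo2(st,[.4585,-.302,.224],-1)
st,im=save('wrist','w7.png')
cv2.imwrite('pics/w7c.png',cv2.resize(im[100:340,200:440,::-1],None,fx=2.5,fy=2.5,interpolation=cv2.INTER_CUBIC))
E
```

```text
[ 0.4572 -0.3068  0.259 ] [ 0.9103  0.9036 -0.707   1.8915  0.9121  0.7059  1.1917]
rot [-0.1963 -0.0034 -0.5443] shift after [-0.0012  0.0048  0.035 ] F [-0.1552 -0.2038 -1.0421] open 0.28880075815594214
```

play_rows(
  rows=[
    [20,-0.0012,0.0048,0.01,-0.2,0,-0.54],
    [20,0,0,0.015,0,0,0],
    [20,0,0,0.008,0,0,0],
    [20,0,0,0.002,0,0,0],
    [20,0,0,0,0,0,0],
  ],
)

```text
clock: 12.3
tool_pos: [0.4598, -0.2984, 0.2251]
eef_rot: [0.005, 1.0, 0.001, 0.001]
contact_force: [0.7, 0.1, -2.3]
opening: 0.291
finger_force: 40.0
```

```bash
python3 - <<'E'
from h import *
np.set_printoptions(precision=4,suppress=True)
st=status.get_state(); print(st['tool_pos']);togo2(st,[.4585,-.302,.224],-1);print(st['moment'])
E
```

```text
[ 0.4598 -0.2984  0.2251]
rot [0.095  0.0717 0.3723] shift after [ 0.0012 -0.0036  0.0011] F [ 0.7197  0.0987 -2.2824] open 0.29055734168060454
[ 0.033  -0.0037 -0.0109]
```

play_rows(
  rows=[
    [20,0.001,-0.0035,0,0,0,0],
    [20,0,0,0.0012,0,0,0],
    [20,0,0,0,0,0,0],
  ],
)

```text
clock: 12.68
tool_pos: [0.4586, -0.3024, 0.2242]
eef_rot: [0.006, 1.0, 0.001, 0.001]
contact_force: [-0.7, 0.6, -0.9]
opening: 0.294
finger_force: 40.0
```

```bash
python3 - <<'E'
from h import *
np.set_printoptions(precision=4,suppress=True)
st=status.get_state(); print(st['tool_pos']);togo2(st,[.4585,-.302,.224],-1);print(st['moment'])
E
```

```text
[ 0.4586 -0.3024  0.2242]
rot [0.0605 0.0903 0.3307] shift after [0.0001 0.0004 0.0002] F [-0.6648  0.6226 -0.8611] open 0.2941732591003691
[-0.141   0.0295  0.0205]
```

play_rows(
  rows=[
    [20,0,0,0.001,0,0,0],
    [20,0,0,0.0005,0,0,0],
    [20,0,0,0,0,0,0],
  ],
)

```text
clock: 13.05
tool_pos: [0.4587, -0.302, 0.224]
eef_rot: [0.006, 1.0, -0.0, 0.001]
contact_force: [-3.8, -0.0, 13.3]
opening: 0.292
finger_force: 40.0
```

play_rows(
  rows=[
    [20,0,0,-0.0012,0,0,0],
    [60,0,0,0,0,0,0],
    [60,0,0,0,0,0,0],
    [60,0,0,0,0,0,0],
    [60,0,0,-0.02,0,0,0],
    [60,0,0,-0.05,0,0,0],
    [60,0,0,-0.05,0,0,0],
    [60,0,0,0,0,0,0],
  ],
  grip_force=40,
)

```text
clock: 14.05
tool_pos: [0.4598, -0.3021, 0.3471]
eef_rot: [0.006, 1.0, -0.001, 0.004]
contact_force: [0.5, -0.6, -0.1]
opening: 0.599
finger_force: 0.0
```

```bash
python3 - <<'E'
from h import *
np.set_printoptions(precision=4,suppress=True)
st,im=save('wrist','w8.png'); print(st['tool_pos'],st['opening'],st['contact_force'])
for l in ['gauge','gauge_grip','gauge_rest']:
    for d in finder.spot_in('wrist',l)[:1]: print(l,round(d['score'],2),world('wrist',d['at'],st))
d=finder.regions_of('wrist','gauge')[0]; v,u=np.nonzero(d['mask']); print(d['score'],u.min(),u.max(),v.min(),v.max(),cv2.minAreaRect(np.c_[u,v].astype(np.float32)))
# expected silhouette of an upright gauge at rest centre, yaw -1
for c,y in (((.4586,-.302),-1),):
    Q=Ro.from_euler('Z',y,degrees=True)
    P=Q.apply([[sx*.01,sy*.03,z] for sx in(-1,1) for sy in(-1,1) for z in(.034,.044)]+[[sx*.009,sy*.013,.098] for sx in(-1,1) for sy in(-1,1)])+[*c,0]
    q=wproj(st,P); print(q.min(0),q.max(0))
st2,_=save('top','t2.png')
for l in ['gauge','gauge_rest']:
    for d in finder.spot_in('top',l)[:1]: print(l,round(d['score'],2),world('top',d['at']))
E
```

```text
[ 0.4598 -0.3021  0.3471] 0.5991097439718285 [ 0.5336 -0.6094 -0.0671]
gauge 0.81 [ 0.4539 -0.303   0.0812]
gauge_grip 0.83 [ 0.4509 -0.3036  0.0823]
gauge_rest 0.94 [ 0.4466 -0.3016  0.0072]
0.61 279 359 200 249 ((319.0, 224.5), (49.0, 80.0), 90.0)
[277.9405 197.9368] [359.0919 250.9001]
gauge_rest 0.64 [ 0.4534 -0.2629  0.004 ]
```

The gauge stands upright on its rest, and its silhouette matches the prediction. Next I move above the wing and turn the tool to straddle it.

play_rows(
  rows=[
    [40,-0.0407,0.0288,0,0,0,0],
    [40,-0.0407,0.0288,0,0,0,0],
    [40,-0.0407,0.0288,0.01,0,0,0],
    [40,0,0,0,0,0,10.5],
    [40,0,0,0,0,0,10.5],
    [40,0,0,0,0,0,10.5],
    [40,0,0,0,0,0,10.5],
    [40,0,0,0,0,0,10.5],
  ],
)

```text
clock: 15.45
tool_pos: [0.5815, -0.217, 0.3333]
eef_rot: [0.45, 0.893, 0.001, -0.0]
contact_force: [0.2, 0.2, -0.3]
opening: 0.4
finger_force: 0.0
```

play_rows(
  rows=[
    [40,0,0,0,0,0,10.5],
    [40,0,0,0,0,0,10.5],
    [40,0,0,0,0,0,10.5],
    [40,0,0,0,0,0,10.5],
    [40,0,0,0,0,0,3.4],
    [40,0,0,0,0,0,0],
  ],
)

```text
clock: 16.2
tool_pos: [0.5815, -0.2168, 0.3334]
eef_rot: [0.757, 0.653, 0.001, -0.001]
contact_force: [0.2, 0.6, -1.3]
opening: 0.402
finger_force: 0.0
```

```bash
cat > wing.py <<'E'
from h import *
np.set_printoptions(precision=4,suppress=True)
st,im=save('wrist','w9.png'); print(st['tool_pos'],st['q'])
for l in ['cam_1_wing','gate_1_post','gate_1']:
    for d in finder.spot_in('wrist',l)[:2]: print(l,round(d['score'],2),world('wrist',d['at'],st))
    for d in finder.regions_of('wrist',l)[:2]:
        v,u=np.nonzero(d['mask']); m=cv2.minAreaRect(np.c_[u,v].astype(np.float32)); print('  mask',round(d['score'],2),len(u),m,wray(st,*m[0],.075))
E
python3 wing.py
```

```text
[ 0.5815 -0.2168  0.3334] [ 0.4751  0.7846 -0.348   1.6412  0.3481  0.7776 -0.1771]
cam_1_wing 0.78 [ 0.5852 -0.2173  0.0735]
  mask 0.92 1159 ((323.0, 232.0), (74.0, 22.0), 90.0) [ 0.5846 -0.2135  0.075 ]
gate_1_post 0.86 [ 0.6077 -0.1626  0.045 ]
  mask 0.63 2083 ((341.5, 143.0), (138.0, 25.0), 90.0) [ 0.6035 -0.1602  0.075 ]
gate_1 0.56 [ 0.6068 -0.1641  0.0459]
  mask 0.85 1951 ((341.0175476074219, 143.00454711914062), (24.981494903564453, 138.03854370117188), 0.5025817155838013) [ 0.6032 -0.1601  0.075 ]
```

```bash
python3 - <<'E'
from h import *
np.set_printoptions(precision=4,suppress=True,linewidth=200)
st=status.get_state();im=cv2.imread('pics/w9.png').max(2)
print(im[180:290,323].tolist());print(im[240,295:350].tolist());print(im[260,295:350].tolist());print(im[205,295:350].tolist())
for zt in (.07,.075,.08,.085): print(zt,wray(st,323,267,zt)[:2]+[0,.017],wray(st,323,197,zt-.022)[:2]-[0,.017])
E
```

```text
[159, 160, 160, 161, 161, 163, 165, 165, 156, 131, 113, 103, 94, 88, 79, 57, 39, 39, 36, 35, 29, 31, 32, 29, 31, 32, 31, 34, 40, 51, 56, 58, 59, 53, 38, 18, 10, 5, 3, 6, 7, 10, 9, 18, 18, 20, 15, 19, 15, 20, 19, 15, 19, 20, 16, 19, 17, 17, 19, 17, 14, 18, 17, 15, 15, 18, 22, 22, 26, 23, 22, 20, 18, 17, 15, 15, 18, 12, 16, 17, 17, 15, 14, 15, 17, 14, 15, 16, 23, 71, 115, 135, 139, 138, 139, 137, 138, 138, 138, 137, 139, 139, 138, 138, 139, 139, 139, 139, 138, 139]
[174, 171, 164, 152, 153, 164, 170, 168, 158, 140, 134, 133, 134, 134, 133, 133, 133, 131, 127, 113, 89, 59, 30, 13, 14, 13, 14, 17, 14, 18, 18, 17, 16, 15, 31, 69, 114, 149, 167, 170, 170, 170, 170, 170, 171, 171, 171, 172, 170, 171, 170, 170, 170, 171, 170]
[142, 145, 144, 141, 139, 138, 138, 139, 139, 139, 141, 138, 140, 139, 138, 139, 138, 138, 138, 139, 136, 119, 83, 40, 13, 16, 18, 16, 17, 16, 13, 12, 9, 14, 31, 72, 111, 131, 139, 138, 138, 140, 137, 139, 138, 137, 138, 137, 138, 139, 138, 139, 137, 137, 139]
[175, 171, 155, 138, 149, 166, 169, 166, 164, 164, 165, 170, 174, 171, 155, 130, 119, 117, 118, 116, 104, 80, 63, 60, 61, 60, 52, 38, 32, 31, 29, 30, 30, 32, 43, 65, 81, 82, 69, 54, 46, 52, 57, 57, 57, 57, 58, 59, 58, 57, 55, 55, 55, 54, 56]
0.07 [ 0.5811 -0.2228] [ 0.5876 -0.2141]
0.075 [ 0.5813 -0.2208] [ 0.5877 -0.2131]
0.08 [ 0.5816 -0.2187] [ 0.5878 -0.212 ]
0.085 [ 0.5818 -0.2167] [ 0.5879 -0.2109]
```

```bash
python3 - <<'E'
from h import *
np.set_printoptions(precision=4,suppress=True)
st=status.get_state()
for zt in (.055,.06,.065,.07,.075,.08): 
    a=wray(st,323.3,268.8,zt);b=wray(st,323.3,222.5,zt);c=wray(st,323.3,214.3,zt-.022);d=wray(st,327,195,zt)
    print(zt,a,b,'len',b[1]-a[1],'mid',(a+b)[:2]/2,'lower end',c[1])
# triangulate with w2: wing top centre approx
s2={'tool_pos':np.array([.7136,-.0645,.4182]),'eef_rot':[.078,.997,0,-.0004]}
for zt in (.06,.07,.08): print('w2',zt,wray(s2,94.8,77.6,zt))
E
```

```text
0.055 [ 0.5804 -0.2473  0.055 ] [ 0.5854 -0.2133  0.055 ] len 0.03393151619274787 mid [ 0.5829 -0.2303] lower end -0.21321753479121894
0.06 [ 0.5807 -0.2452  0.06  ] [ 0.5855 -0.2119  0.06  ] len 0.03327701884853715 mid [ 0.5831 -0.2286] lower end -0.21193364926402858
0.065 [ 0.5809 -0.2432  0.065 ] [ 0.5856 -0.2105  0.065 ] len 0.032622521504326374 mid [ 0.5833 -0.2268] lower end -0.21064976373683822
0.07 [ 0.5811 -0.2411  0.07  ] [ 0.5858 -0.2091  0.07  ] len 0.03196802416011563 mid [ 0.5834 -0.2251] lower end -0.20936587820964786
0.075 [ 0.5814 -0.2391  0.075 ] [ 0.5859 -0.2077  0.075 ] len 0.03131352681590488 mid [ 0.5836 -0.2234] lower end -0.20808199268245747
0.08 [ 0.5816 -0.237   0.08  ] [ 0.5861 -0.2063  0.08  ] len 0.030659029471694133 mid [ 0.5838 -0.2217] lower end -0.2067981071552671
w2 0.06 [ 0.5837 -0.227   0.06  ]
w2 0.07 [ 0.5852 -0.2219  0.07  ]
w2 0.08 [ 0.5868 -0.2167  0.08  ]
```

```bash
python3 - <<'E'
from h import *
from scipy.optimize import least_squares
np.set_printoptions(precision=4,suppress=True)
st=status.get_state()
V=[(st,(323,241.5)),
({'tool_pos':np.array([.5567,-.1678,.2639]),'eef_rot':[.077,.979,-.03,.189]},(222.5,192)),
({'tool_pos':np.array([.7136,-.0645,.4182]),'eef_rot':[.078,.997,0,-.0004]},(94.8,77.6)),
({'tool_pos':np.array([.553,-.1728,.3025]),'eef_rot':[.078,.981,-.031,.176]},(251.5,167))]
for S in (V,V[:2],[V[0],V[3]]):
    f=lambda p:np.concatenate([wproj(s,[p])[0]-u for s,u in S])
    o=least_squares(f,[.58,-.22,.06],loss='soft_l1');print(o.x,o.fun)
E
```

```text
[ 0.5839 -0.2237  0.0656] [ 0.5932  0.3929 -0.0764 -0.6448  0.25   -0.9335  0.2094  0.8925]
[ 0.5836 -0.2232  0.0667] [ 0.0007  0.2979  0.1923 -0.0383]
[ 0.5835 -0.2237  0.0652] [ 0.0433  0.2458  0.1912 -0.0652]
```

play_rows(
  rows=[
    [32,-0.0063,0.0032,0.03,0,0,0],
    [32,0,0,0.045,0,0,0],
    [32,0,0,0.03,0,0,0],
    [32,0,0,0.0105,0,0,0],
    [32,0,0,0,0,0,0],
    [2,0,0,0,0,0,0],
    [2,0,0,0,0,0,0],
    [2,0,0,0,0,0,0],
  ],
  grip_force=30,
)

```text
clock: 17.55
tool_pos: [0.5839, -0.2238, 0.2196]
eef_rot: [0.758, 0.652, 0.001, 0.0]
contact_force: [-2.3, -0.3, 6.0]
opening: 0.1
finger_force: 30.0
```

```bash
python3 - <<'E'
from h import *
np.set_printoptions(precision=4,suppress=True)
st=status.get_state(); togo2(st,[.5837,-.2235,.218],-98.6); print(st['tool_pos'],st['opening']*88,st['moment'],st['finger_force'])
E
```

```text
rot [ 0.0877 -0.0703  0.0565] shift after [ 0.0002 -0.0002  0.0016] F [-2.3253 -0.3087  6.0379] open 0.10010028979034324
[ 0.5839 -0.2238  0.2196] 8.808825501550206 [0.0566 0.6207 0.0461] 30.0021948851645
```

play_rows(
  rows=[
    [2,0,0,0,0,0,-5],
    [2,0,0,0,0,0,-10],
    [2,0,0,0,0,0,-10],
    [2,0,0,0,0,0,-10],
    [2,0,0,0,0,0,-10],
    [2,0,0,0,0,0,-10],
    [2,0,0,0,0,0,-10],
    [2,0,0,0,0,0,-10],
  ],
)

```text
clock: 18.55
tool_pos: [0.5841, -0.2236, 0.2196]
eef_rot: [0.201, 0.98, 0.001, 0.001]
contact_force: [-2.4, 1.9, 5.1]
opening: 0.1
finger_force: 30.0
```

play_rows(
  rows=[
    [2,0,0,0,0,0,-8],
    [2,0,0,0,0,0,-6],
    [2,0,0,0,0,0,0],
  ],
)

```text
clock: 18.92
tool_pos: [0.584, -0.2236, 0.2197]
eef_rot: [0.083, 0.997, 0.001, 0.001]
contact_force: [-2.3, 0.1, 6.6]
opening: 0.099
finger_force: 30.0
```

```bash
python3 - <<'E'
from h import *
np.set_printoptions(precision=4,suppress=True)
st=status.get_state(); togo2(st,[.5837,-.2235,.218],-8.6); print(st['tool_pos'],st['opening']*88,st['moment'],st['q'])
E
```

```text
rot [ 0.1027  0.1132 -0.9092] shift after [0.0004 0.0001 0.0017] F [-2.3286  0.1379  6.5775] open 0.09869546836019652
[ 0.584  -0.2236  0.2197] 8.685201215697294 [ 0.09    0.5624 -0.004 ] [ 0.6458  1.0207 -0.6682  1.6704  0.8606  0.7676  0.9635]
```

play_rows(
  rows=[
    [30,0,0,0,0,0,0],
    [30,0,0,0,0,0,0],
    [30,0,0,-0.03,0,0,0],
    [30,0,0,-0.05,0,0,0],
    [30,0,0,-0.03,0,0,0],
    [30,0,0,0,0,0,0],
  ],
)

```text
clock: 19.68
tool_pos: [0.5847, -0.2237, 0.3309]
eef_rot: [0.083, 0.997, 0.001, 0.003]
contact_force: [0.9, -1.1, -0.0]
opening: 0.294
finger_force: 0.0
```

```bash
python3 - <<'E'
from h import *
from scipy.optimize import least_squares
np.set_printoptions(precision=4,suppress=True,linewidth=200)
st,im=save('wrist','w10.png'); print(repr(st['tool_pos']),repr(st['eef_rot']))
V=[({'tool_pos':np.array([.5567,-.1678,.2639]),'eef_rot':[.077,.979,-.03,.189]},(290,235)),
({'tool_pos':np.array([.557,-.1638,.2548]),'eef_rot':[.073,.974,-.016,.216]},(264.3,230)),
({'tool_pos':np.array([.553,-.1728,.3025]),'eef_rot':[.078,.981,-.031,.176]},(310,204)),
({'tool_pos':np.array([.7136,-.0645,.4182]),'eef_rot':[.078,.997,0,-.0004]},(129.5,91))]
f=lambda p:np.concatenate([wproj(s,[p])[0]-u for s,u in V])
o=least_squares(f,[.6,-.17,.06],loss='soft_l1');print('tip',o.x,o.fun, 'in w10',wproj(st,[o.x,o.x-[0,0,.04]]))
for l in ['cam_1_wing','gate_1_post']:
    for d in finder.spot_in('wrist',l)[:2]: print(l,round(d['score'],2),world('wrist',d['at'],st))
    for d in finder.regions_of('wrist',l)[:1]:
        v,u=np.nonzero(d['mask']); print('  mask',round(d['score'],2),len(u),u.min(),u.max(),v.min(),v.max()); 
        if 'post' in l:
            for r_ in range(v.min(),v.max()+1,4): print(r_,u[v==r_].min() if (v==r_).any() else None,u[v==r_].max() if (v==r_).any() else None,end=' | ')
E
```

```text
array([ 0.5847, -0.2237,  0.3309]) array([0.0833, 0.9965, 0.0006, 0.0031])
tip [ 0.6005 -0.1928  0.0823] [ 0.6728  0.3619  0.3662 -0.1982 -0.6408 -0.5573 -1.3576  0.4411] in w10 [[370.3226 255.779 ]
 [363.1574 235.8605]]
cam_1_wing 0.55 [ 0.5765 -0.2238  0.0721]
  mask 0.79 1209 307 329 183 258
gate_1_post 0.76 [ 0.6031 -0.1712  0.0499]
  mask 0.62 3085 338 467 215 263
215 441 449 | 219 436 454 | 223 338 459 | 227 338 464 | 231 338 467 | 235 339 466 | 239 340 453 | 243 356 456 | 247 358 377 | 251 359 378 | 255 360 379 | 259 362 377 | 263 366 372 |
```

play_rows(
  rows=[
    [30,-0.0104,0.0331,0,0,0,0],
    [30,0,0,0,0,0,10],
    [30,0,0,0,0,0,10],
    [30,0,0,0,0,0,10],
    [30,0,0,0,0,0,10],
    [30,0,0,0,0,0,10],
    [30,0,0,0,0,0,10],
    [30,0,0,0,0,0,10],
  ],
)

```text
clock: 20.92
tool_pos: [0.5993, -0.1928, 0.3273]
eef_rot: [0.642, 0.767, 0.001, -0.001]
contact_force: [-0.6, -0.1, 0.1]
opening: 0.299
finger_force: 0.0
```

play_rows(
  rows=[
    [30,0,0,0,0,0,10],
    [30,0,0,0,0,0,9],
    [30,0,0,0.02,0,0,0],
    [30,0,0,0.02,0,0,0],
    [30,0,0,0,0,0,0],
  ],
)

```text
clock: 21.55
tool_pos: [0.5987, -0.1926, 0.2862]
eef_rot: [0.758, 0.653, -0.001, -0.002]
contact_force: [-0.7, 0.6, -1.0]
opening: 0.303
finger_force: 0.0
```

```bash
python3 - <<'E'
from h import *
np.set_printoptions(precision=4,suppress=True)
st,im=save('wrist','w11.png'); print(st['tool_pos'],st['q']);togo2(st,[.6005,-.1928,.222],-98.6);print(wproj(st,[[.6005,-.1928,.0823]]))
g=cv2.imread('pics/w11.png').max(2)
for l in ['gate_1_post']:
    for d in finder.spot_in('wrist',l)[:2]: print(l,round(d['score'],2),world('wrist',d['at'],st))
    for d in finder.regions_of('wrist',l)[:1]:
        v,u=np.nonzero(d['mask'])
        for r_ in range(v.min(),v.max()+1,4): print(r_,u[v==r_].min(),u[v==r_].max(),end=' | ')
E
```

```text
[ 0.5987 -0.1926  0.2862] [ 0.4213  0.8587 -0.3359  1.643   0.3895  0.7108 -0.2543]
rot [-0.2254 -0.1154  0.0855] shift after [0.0001 0.0018 0.0642] F [-0.7461  0.6078 -1.0184] open 0.30306625712796387
[[324.4084 270.5691]]
gate_1_post 0.78 [ 0.6035 -0.1686  0.0472]
118 321 325 | 122 314 333 | 126 311 336 | 130 310 337 | 134 310 338 | 138 311 337 | 142 312 336 | 146 315 333 | 150 316 331 | 154 316 330 | 158 316 330 | 162 316 330 | 166 316 330 | 170 316 330 | 174 316 330 | 178 316 330 | 182 316 329 | 186 316 329 | 190 316 330 | 194 316 330 | 198 316 330 | 202 316 330 | 206 315 329 | 210 315 329 | 214 315 329 | 218 316 329 | 222 316 329 | 226 316 329 | 230 317 329 | 234 317 329 | 238 316 329 | 242 315 330 | 246 313 332 | 250 313 332 | 254 312 333 | 258 312 333 | 262 312 333 | 266 312 333 | 270 312 334 | 274 312 334 | 278 314 332 | 282 320 327 |
```

play_rows(
  rows=[
    [30,0,0.0015,0.025,0,0,0],
    [30,0,0,0.025,0,0,0],
    [30,0,0,0.0142,0,0,0],
    [30,0,0,0,0,0,0],
    [3,0,0,0,0,0,0],
    [3,0,0,0,0,0,0],
    [3,0,0,0,0,0,0],
  ],
  grip_force=30,
)

```text
clock: 22.58
tool_pos: [0.6006, -0.1929, 0.2252]
eef_rot: [0.758, 0.652, 0.0, -0.001]
contact_force: [-3.8, 1.4, 7.4]
opening: 0.124
finger_force: 30.0
```

```bash
python3 - <<'E'
from h import *
np.set_printoptions(precision=4,suppress=True)
st=status.get_state(); togo2(st,[.6005,-.1928,.222],-98.6); print(st['tool_pos'],st['opening']*88,st['moment'])
E
```

```text
rot [-0.0186 -0.0742  0.055 ] shift after [ 0.0001 -0.0001  0.0032] F [-3.7645  1.4071  7.4473] open 0.12388132123881061
[ 0.6006 -0.1929  0.2252] 10.901556269015334 [0.1507 1.0675 0.0181]
```

play_rows(
  rows=[
    [3,0.0002,-0.0046,0,0,0,4],
    [3,0.0006,-0.0092,0,0,0,8],
    [3,0.0006,-0.0092,0,0,0,8],
    [3,0.0006,-0.0092,0,0,0,8],
    [3,0.0006,-0.0092,0,0,0,8],
    [3,0.0006,-0.0092,0,0,0,8],
    [3,0.0006,-0.0092,0,0,0,8],
    [3,0.0006,-0.0092,0,0,0,8],
  ],
)

```text
clock: 23.58
tool_pos: [0.5493, -0.1527, 0.2252]
eef_rot: [0.983, 0.184, 0.001, 0.0]
contact_force: [-2.4, -1.4, 4.1]
opening: 0.124
finger_force: 30.0
```

play_rows(
  rows=[
    [3,0.0004,-0.007,0,0,0,6],
    [3,0,0,0,0,0,0],
  ],
)

```text
clock: 23.82
tool_pos: [0.547, -0.1452, 0.2252]
eef_rot: [0.991, 0.135, 0.001, -0.0]
contact_force: [-2.6, -0.5, 7.0]
opening: 0.121
finger_force: 30.0
```

```bash
python3 - <<'E'
from h import *
np.set_printoptions(precision=4,suppress=True)
st=status.get_state(); y=np.radians(-8.6)
h=np.array([.6005,-.1928])+.066*np.array([-np.sin(y),np.cos(y)])
d=st['tool_pos'][:2]-h; print(st['tool_pos'],np.linalg.norm(d),'gate',np.arctan2(d@[-np.cos(y),-np.sin(y)],d@[np.sin(y),-np.cos(y)]),st['opening']*88,st['contact_force'],st['moment'],st['q'])
E
```

```text
[ 0.547  -0.1452  0.2252] 0.06581453091231859 gate 1.1494654836059388 10.620677559572236 [-2.6484 -0.4587  6.968 ] [-0.0933  0.7791  0.0058] [ 0.1762  0.882   0.0036  1.8766 -0.0105  0.3818 -1.1123]
```

Gate is at about 1.15 rad. Release and lift straight up, then verify.

play_rows(
  rows=[
    [30,0,0,0,0,0,0],
    [30,0,0,0,0,0,0],
    [30,0,0,-0.02,0,0,0],
    [30,0,0,-0.05,0,0,0],
    [30,0,0,-0.05,0,0,0],
    [30,0,0,-0.05,0,0,0],
    [30,0,0,0,0,0,0],
  ],
)

```text
clock: 24.7
tool_pos: [0.5483, -0.146, 0.3983]
eef_rot: [0.991, 0.135, 0.005, 0.001]
contact_force: [0.2, 0.2, 0.3]
opening: 0.303
finger_force: 0.0
```

```bash
python3 - <<'E'
from h import *
np.set_printoptions(precision=4,suppress=True)
st,im=save('wrist','w12.png'); print(st['tool_pos'],st['opening'],st['contact_force'])
y=np.radians(-8.6); h=np.array([.6005,-.1928])+.066*np.array([-np.sin(y),np.cos(y)]); print('hinge',h)
for c in('wrist','top'):
    if c=='top': cams.snapshot('top')
    for l in ['gate_1_post','cam_1_wing','gauge','specimen_mid','steel_disc_mid']:
        for d in finder.spot_in(c,l)[:2]: print(c,l,round(d['score'],2),world(c,d['at'],st))
E
```

```text
[ 0.5483 -0.146   0.3983] 0.30307057905336265 [0.1549 0.2035 0.2621]
hinge [ 0.6104 -0.1275]
wrist gate_1_post 0.74 [ 0.5735 -0.1359  0.0481]
wrist cam_1_wing 0.77 [ 0.5823 -0.2215  0.0662]
wrist cam_1_wing 0.36 [ 0.6553 -0.1801  0.0562]
wrist specimen_mid 0.82 [ 0.6247 -0.0572  0.0152]
top gate_1_post 0.45 [ 0.5335 -0.139   0.0346]
top gate_1_post 0.21 [ 0.6878 -0.142   0.0043]
top gauge 0.44 [0.6537 0.0323 0.0083]
top steel_disc_mid 0.95 [0.4458 0.2107 0.0118]
```

```bash
python3 -c "
from plant import r
print(r.finish_job())"
```

```text
the job is handed in; nothing more can be done
None
```

The job is handed in (no verdict came back): the right-hand bar (y ≈ -0.18) gauged shallow, at about 13–14 mm pushed in, so I put the gauge back on its rest, unlocked that bar's fastener (about 89°) and left its gate open at about 1.15 rad; I did not gauge the other bar and left its fastener and gate alone.

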